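# Set the filter length gauge and hold it

## Task

Get the filter length gauge ready: first fold its hinged stop plate up until it stands square (upright, 90 degrees to the base) and let go of it. Then squeeze the lock button on the gauge arm's head, pull the arm out with the button kept squeezed until its pointer is opposite the point of the marker clip on the scale, and finish holding it there, still squeezing the button and with the stop plate still upright. Do not shift the filters and the wrench lying around.

Things in the scene. Friction and masses are not known exactly. Their poses are not given: they have to be found in the camera images.
- gauge: Fixed bench gauge, grey base plate 190 x 445 x 12 mm. Origin on the bench surface; x towards the scale side, y the way the arm extends (to the stop plate), z up; plate spans y -250 to 195 mm. Aluminium sleeve 34 mm square, top 57 mm up, y -245 to -70 mm, guides the arm along x = 0. Scale: aluminium strip along y with black ticks every 10 mm, x 60 to 85 mm, top 26 mm up.
- gauge_arm: Telescoping arm: 20 mm square steel bar sliding out along the gauge's +y (travel 140 mm; starts fully in), grey head at its end, 36 mm long in y. Origin: grip point in the head, 62 mm above the bench, 22 mm below the head's top; axes as the gauge's. Head's plain side at x = -25 mm, lock button's face at x = +28 mm. Unlocked: 1 N friction, and a spring pulls it back in with 3 to 4 N.
- lock_button (a joint): Black cap on the head's +x side, 26 mm (y) x 28 mm high, centred at the gauge_arm origin's y and height. Travel in m: 0 = out, locked; 0.006 = fully in (moves to -x, face then at x = +22 mm). Spring: moves from 10 N, fully in at 14 N. Pinch head and cap together from above along x. The arm is free from 0.004 in; let out, it locks in the next notch (every 8 mm).
- pointer_tip (a point): Tip of the thin steel pointer that sticks out of the head's foot below the button side: fixed at (58, 0, -30) mm from the gauge_arm origin and moving with it; top 32 mm above the bench; axes as the gauge's.
- clip_point (a point): Point of the marker clip, a dark steel clip 12 mm wide (y), fixed on the scale, top 36 mm above the bench, with a wedge pointing to the gauge's -x; this point is the wedge's tip, axes as the gauge's. Its place along the scale varies, 60 to 130 mm beyond the pointer's start. The pointer is on the mark when both have the same y along the gauge.
- stop_plate (a joint): Angle in rad of the hinged steel stop plate at the gauge's +y end, 130 mm wide, 6 mm thick: 0 = flat, pointing away along +y; pi/2 = upright; limit 2.3 (leaning over the gauge). Stiff hinge (about 0.3 Nm): it stays where it is left. Mass about 0.3 kg. Starts at 0.25 to 0.7.
- stop_bar (a point): Middle of the round bar at the stop plate's free edge: diameter 12 mm, 78 mm clear between the plate's two ears, along the gauge's x, 95 mm from the hinge axis. The gap between the ears is open up to 40 mm from the bar's centre. Pinch it from above along the gauge's y; it can turn in the grip as the plate swings.
- stop_hinge (a point): Middle of the stop plate's hinge axis (along the gauge's x), 22 mm above the bench, at y = 170 mm of the gauge.
- filter_tall: Bystander: pleated filter element with steel end caps, diameter 72, height 90 mm, upright; origin at the centre of its underside.
- filter_short: Bystander: dark filter element, diameter 64, height 50 mm, upright; origin at the centre of its underside.
- wrench: Bystander: steel wrench 170 mm long lying flat along its x.

How it is judged:
On the way, in this order (a step that is already met when the one before it is completed fails the run):
1. the stop plate stands upright (82 to 98 degrees) and is let go (value of joint stop_plate between 1.43 and 1.71 rad and contact force between the fingers and gauge below 0.5 N), for 0.2 s.
2. the lock button is squeezed in 4 mm or more while the arm is still within 12 mm of its start (value of joint lock_button above 0.004 m and distance of gauge_arm from where it was at the start of the episode below 0.012 m), for 0.1 s.
At the end, for the whole second after the job is handed in: The stop plate stands at 82 to 98 degrees; the pointer is within 4 mm of the clip's point along the scale and at rest; the fingers hold the head with the lock button squeezed in at least 4 mm (over 5 N) (value of joint stop_plate between 1.43 and 1.71 rad and y of pointer_tip in the frame of clip_point between -0.004 and 0.004 m and value of joint lock_button above 0.004 m and contact force between the fingers and gauge_arm above 5 N and linear speed of gauge_arm below 0.005 m/s); the arm keeps its last pose, push and grip.
It fails at once if the tall filter element is shifted by more than 20 mm (distance of filter_tall from where it was at the start of the episode above 0.02 m).
It fails at once if the short filter element is shifted by more than 20 mm (distance of filter_short from where it was at the start of the episode above 0.02 m).
It fails at once if the wrench is shifted by more than 20 mm (distance of wrench from where it was at the start of the episode above 0.02 m).
It also fails if it takes over 58 s, if anything falls off the work surface, if the arm or the gripper's body presses on something with over 40 N, if the wrist force passes 120 N, or if a joint passes its speed limit or range.

## Robot

A 7-joint arm with a two-finger parallel gripper is mounted at the origin on the work surface. World frame = base frame: x ahead of the robot, y to its left, z up, the work surface at z = 0. Lengths are in m, angles in rad, forces in N, time in s.
With the tool pointing down it reaches from about 0.425 to 0.875 m from the base axis. Payload 8.4 kg.
Tool frame: the origin (TCP) lies midway between the tips of the shut fingers; the grasp point (between the pads) lies 19 mm behind it; z points along the fingers, y is the line along which they close (so a half turn about z gives the same grasp; the last joint's range is limited). The gripper opens to 85 mm and grips with 20 to 120 N. Pads are 22 mm wide; open, the fingers measure 114 mm over their backs; the gripper's body (76 mm by 85 mm) begins 54 mm behind the grasp point. The pads swing forward as they close: fully open they stand 13 mm farther back than shut.
Start: joints at [1.196, 0.333, 0.04, 1.465, -0.013, 1.343, -0.059], TCP at [0.177, -0.625, 0.231] pointing down, gripper open.
Joint ranges: [-2.58, 2.58], [-0.38, 2.09], [-1.3, 1.39], [0.25, 2.4], [-1.5, 4.64], [0.08, 2.09], [-2.65, 2.65]. Speed limits (rad/s): [2.22, 2.22, 2.79, 2.79, 3.14, 3.14, 3.14].

## Interface

Orientations are given as a unit quaternion [x, y, z, w].
In Python, from station import r, eyes, nets gives the robot as it stands.
- The arm moves only by the tool drive_tool, never from a script. Its argument "series" is a list that holds one entry, the list of rows, each a list of 7 numbers: the opening, from 0 (shut) to 1 (fully open), then the shift along the tool's x, y, z in mm, then the turn, a rotation vector about the tool's x, y, z in degrees. In form: [[[jaw, dx, dy, dz, ax, ay, az], ...]]. A call has 1 to 10 rows; each row is the pose to reach, as a shift and turn from the pose commanded when the call began, along the tool's axes at that moment; what a row does not reach only later rows make up. A row lasts 1/8 s, in which the tool goes at most 62.5 mm and 10.7 degrees, less where a joint would pass 70% of its speed; a pose out of reach is approached as far as the arm can. A call with a gripper value outside its range is refused whole. The fingers move at their own pace and stop on an object; "grip_force" is the grip in N (left out, the last holds). Time passes only in rows, so rows that repeat a pose let the fingers close. It gives the time, the measured TCP pose, the force, the opening and the grip force at its end, in the units of the state.
- r.get_state(): the state, without advancing time (a new reading comes with each control period).
- eyes.camera(name): name is "side" or "top"; returns the picture (384x512x3 uint8, red, green, blue); there is no depth.
- eyes.camera_model(name): a dict with "mtx" (3x3 intrinsics, pixels), "R" (3x3) and "t" (3): a world point X has camera coordinates R X + t. Camera axes: x right, y down, z forward; pixel columns grow to the right and rows downward; lengths in m; the calibration is good to about 2 mm. A picture is of the moment at which its call begins. camera_model takes no time and is no camera call.
- r.job_done(): hands the job in; it is judged then, once.
Trained networks look in the newest picture that a camera, given by its name, has taken for a name from the list of things; names that differ only in an ending like _2 or _b are one class to them, and where a whole thing is asked for, a point or a joint stands for the part that bears it (a point fixed in the world has none). Each returns a list of dicts, best first, with "confidence" (0 to 1); they miss things now and then, are a little off and sometimes report something else, mostly with a low value. They report only what shows in the picture. A call takes as long as a camera call.
- nets.find_in(camera, target): "position" ([x, y, z] in m, in world coordinates, good to about 4 mm: the middle of the surface that is visible of it).
- nets.landmark_of(camera, target): "position" ([x, y, z] in m, in world coordinates, good to about 4 mm: a listed point, or the origin of a listed thing).
The state is a dict: "clock": time; "joints": joint angles; "qvel": joint speeds; "effort": joint torques, N m; "tool_pos": TCP position; "eef_rot": TCP orientation; "contact_force": force on the tool from outside, world axes, zero at the start; "torque": the same for the moment, N m; "width": opening from 0.0 (shut) to 1.0 (fully open); "gripper_force": force on a finger pad.
Only numpy, scipy, OpenCV 4.12 (cv2) and the standard library are available. Lean on these libraries where they do the work, as an engineer would, in place of code of your own. Each camera call takes 0.05 s, during which the arm holds its last target. There are 200 camera calls.

## Working session

There is one attempt and no reset: what is moved stays moved. The work goes in short steps, Python scripts to look and compute and a tool call to move; the robot and the scene stay as the last step left them, time stands still between calls to the robot, and variables do not carry over. Pictures are saved under pics/ and viewed, at most 10 in all, crops included, and the job is handed in when it is done.

Besides the shell and the picture viewer there is one more tool, called after ">>>" as name([rows], argument=value, ...), one row to a line, values as JSON. drive_tool: Moves the arm, as the interface text tells. Its arguments: {"type":"object","properties":{"series":{"type":"array"},"grip_force":{"type":"number"}},"required":["series"]}

```bash
mkdir -p pics; ls
cat > h.py <<'E'
import numpy as np, cv2
from station import r, eyes, nets
from scipy.spatial.transform import Rotation as Ro
E
python3 - <<'E'
from h import *
for c in("side","top"):
    im=eyes.camera(c); cv2.imwrite(f"pics/{c}0.png",im[:,:,::-1])
    for t in("gauge","gauge_arm","pointer_tip","clip_point","stop_bar","stop_hinge","filter_tall","filter_short","wrench"):
        print(c,t,[(np.round(d["position"],4).tolist(),round(d["confidence"],2)) for d in nets.landmark_of(c,t)[:2]])
s=r.get_state();print(s["clock"],s["tool_pos"],s["eef_rot"],Ro.from_quat(s["eef_rot"]).as_matrix().round(3),s["width"])
E
```

```text
pics
side gauge [([0.5082, -0.0491, 0.0047], 0.73), ([0.5344, -0.4052, -0.0002], 0.52)]
side gauge_arm [([0.5142, -0.0908, 0.064], 0.88)]
side pointer_tip [([0.5686, -0.0896, 0.0354], 0.65)]
side clip_point [([0.5637, 0.006, 0.0297], 0.6)]
side stop_bar [([0.4907, 0.2127, 0.0613], 0.74)]
side stop_hinge [([0.4954, 0.1226, 0.017], 0.84), ([0.564, 0.003, 0.0296], 0.4)]
side filter_tall [([0.529, -0.4083, -0.0003], 0.87)]
side filter_short [([0.6625, -0.1085, 0.0007], 0.84)]
side wrench [([0.6486, 0.0347, -0.0022], 0.58)]
top gauge [([0.5087, -0.0473, -0.0011], 0.64)]
top gauge_arm []
top pointer_tip [([0.5685, -0.0849, 0.035], 0.59)]
top clip_point [([0.5674, 0.0, 0.036], 0.57)]
top stop_bar [([0.4847, 0.2136, 0.0617], 0.58)]
top stop_hinge [([0.4982, 0.1258, 0.0245], 0.76)]
top filter_tall [([0.532, -0.4051, 0.0028], 0.79), ([0.5678, -0.0873, 0.0341], 0.24)]
top filter_short [([0.6605, -0.106, -0.0029], 0.9)]
top wrench [([0.6499, 0.041, -0.0019], 0.64)]
1.0 [ 0.17696416 -0.62542565  0.23132628] [ 9.90510193e-01  1.37439286e-01  8.79791601e-06 -7.57063333e-06] [[ 0.962  0.272  0.   ]
 [ 0.272 -0.962  0.   ]
 [ 0.    -0.    -1.   ]] 0.9978768161149143
```

View pics/side0.png

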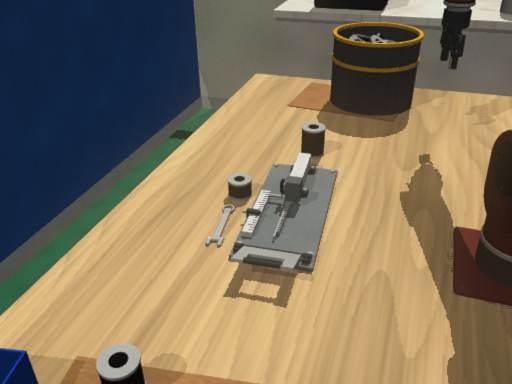

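View pics/top0.png

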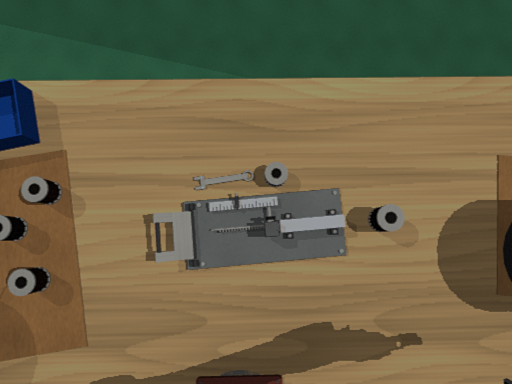

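The side view shows the gauge with the arm's head at about (293,185) and the stop bar at (265,262). In the top view the head is at (272,228), the pointer at (270,212), the clip at (237,200) and the bar at (157,237). The bystanders stay clear. I'll fit the gauge pose from an enlarged crop.

Run:
```python
from h import *
im=cv2.imread("pics/top0.png")[180:280,145:355]
cv2.imwrite("pics/crop0.png",cv2.resize(im,(798,380),interpolation=cv2.INTER_CUBIC))
for c in("side","top"):
    m=eyes.camera_model(c);print(c,m["mtx"],m["R"].round(3),(-m["R"].T@m["t"]).round(3))
```

```text
side [[493.45974305   0.         247.36393711]
 [  0.         493.45974305 183.64026671]
 [  0.           0.           1.        ]] [[-0.94  -0.339 -0.026]
 [-0.153  0.489 -0.859]
 [ 0.304 -0.804 -0.511]] [0.236 0.947 0.711]
top [[397.42352703   0.         265.15702917]
 [  0.         397.42352703 191.3817268 ]
 [  0.           0.           1.        ]] [[-0.017 -1.     0.018]
 [-0.992  0.015 -0.124]
 [ 0.123 -0.02  -0.992]] [ 0.475 -0.057  1.129]
```

View pics/crop0.png

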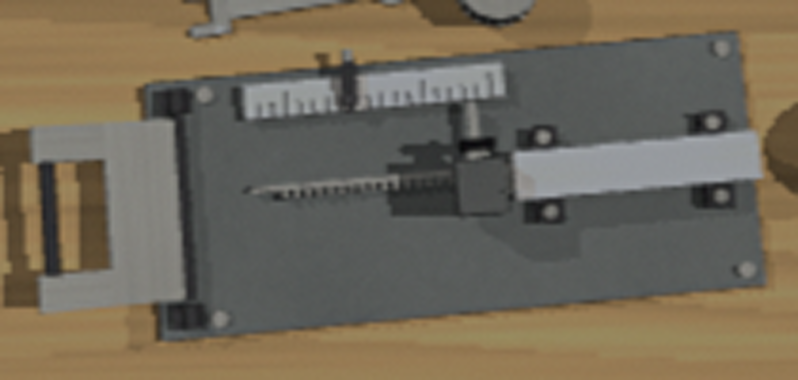

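The crop shows the plate corners at about (145,85), (738,33), (765,287) and (162,340). The clip tip is at (347,108), the pointer tip at (470,103), and the bar runs from (45,163) to (53,275).

```bash
cat >> h.py <<'E'
from scipy.optimize import least_squares
def proj(c,X):
    m=eyes.camera_model(c);p=(np.atleast_2d(X)@m["R"].T+m["t"])@m["mtx"].T
    return p[:,:2]/p[:,2:]
def back(c,uv,z):
    m=eyes.camera_model(c);C=-m["R"].T@m["t"]
    d=np.c_[np.atleast_2d(uv),np.ones(len(np.atleast_2d(uv)))]@np.linalg.inv(m["mtx"]).T@m["R"]
    return C+d*((z-C[2])/d[:,2])[:,None]
def crop(p):return (np.array(p,float)+.5)/3.8-.5+[145,180]
def w(q,P):
    P=np.atleast_2d(P)/1e3;c,s=np.cos(q[2]),np.sin(q[2])
    return np.c_[q[0]+c*P[:,0]-s*P[:,1],q[1]+s*P[:,0]+c*P[:,1],P[:,2]]
E
python3 - <<'E'
from h import *
uv=crop([(145,85),(738,33),(765,287),(162,340)])
L=[(95,195,12),(95,-250,12),(-95,-250,12),(-95,195,12)]
f=least_squares(lambda q:(proj("top",w(q,L))-uv).ravel(),[.508,-.048,.07])
q=f.x;print(q,np.degrees(q[2]),f.fun.round(2))
inv=lambda P:((P[:,:2]-q[:2])@np.array([[np.cos(q[2]),-np.sin(q[2])],[np.sin(q[2]),np.cos(q[2])]])*1e3).round(1)
print("clip,pointer gauge",inv(back("top",crop([(347,108)]),.036)),inv(back("top",crop([(470,103)]),.032)))
for a in np.arange(.25,.71,.075):
    P=[(x,170+95*np.cos(a),22+95*np.sin(a)) for x in(-39,39)]
    print(round(a,3),(proj("top",w(q,P))-crop([(53,275),(45,163)])).round(1).ravel(),proj("side",w(q,P)).round(0).ravel(),w(q,[(0,170+95*np.cos(a),22+95*np.sin(a))]).round(4))
print("hinge",w(q,[0,170,22]), "scr side",proj("side",w(q,[(0,170,22)])))
for c in("side","top"):
  for t in("clip_point","pointer_tip","gauge_arm","stop_bar"):
    for d in nets.landmark_of(c,t)[:1]:
        p=np.array([d["position"]]);print(c,t,inv(p),p[0,2])
print(proj("side",w(q,L)).round(0).tolist())
E
python3 -c "
import cv2
im=cv2.imread('pics/side0.png')[140:275,220:350];cv2.imwrite('pics/crop1.png',cv2.resize(im,None,fx=4,fy=4,interpolation=cv2.INTER_CUBIC))"
```

```text
[ 0.50747976 -0.04683605  0.0706377 ] 4.047242182488638 [-0.39 -0.64  0.29 -0.3   0.69  0.19 -0.57  0.66]
clip,pointer gauge [[61.2 45.4]] [[ 57.5 -43.8]]
0.25 [-0.5 -0.2  0.1  0.2] [280. 272. 243. 266.] [[0.489  0.2146 0.0455]]
0.325 [-0.3 -0.2  0.2  0.1] [280. 269. 243. 263.] [[0.4891 0.2125 0.0523]]
0.4 [-0.  -0.2  0.5 -0.1] [280. 266. 243. 260.] [[0.4893 0.21   0.059 ]]
0.475 [ 0.5 -0.3  1.  -0.3] [281. 262. 243. 256.] [[0.4895 0.207  0.0654]]
0.55 [ 1.3 -0.3  1.8 -0.6] [281. 259. 244. 253.] [[0.4898 0.2035 0.0717]]
0.625 [ 2.3 -0.4  2.7 -0.8] [281. 255. 244. 250.] [[0.49   0.1996 0.0776]]
0.7 [ 3.4 -0.5  3.9 -1.1] [282. 252. 245. 246.] [[0.4904 0.1952 0.0832]]
hinge [[0.49548134 0.12274    0.022     ]] scr side [[271.40075453 250.87455813]]
side clip_point [[59.8 48.7]] 0.0297
side pointer_tip [[ 57.9 -47. ]] 0.0354
side gauge_arm [[  3.6 -44.3]] 0.064
side stop_bar [[  1.6 260.1]] 0.0613
top clip_point [[63.1 42.5]] 0.036
top pointer_tip [[ 58.2 -42.3]] 0.035
top stop_bar [[ -4.3 261.4]] 0.0617
[[227.0, 255.0], [273.0, 163.0], [337.0, 170.0], [312.0, 268.0]]
```

View pics/crop1.png

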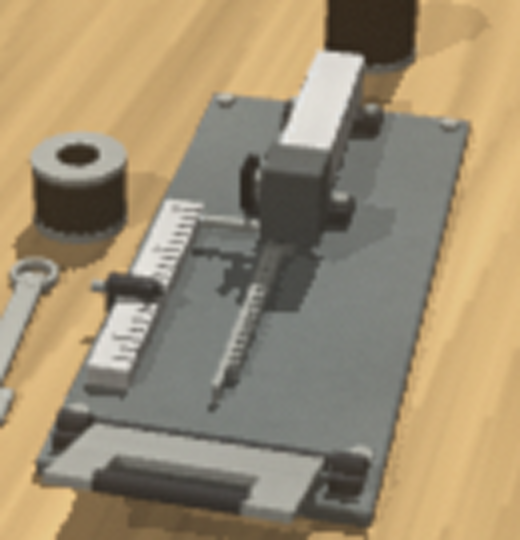

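The bar in the side crop runs from (95,478) to (250,495), i.e. at image row ~261.6. That puts the plate at ≈0.43 rad, with the bar at (0.4894, 0.209, 0.0615), and the networks agree. The clip is roughly 89 mm beyond the pointer. Next I'll work out the approach rows.

```bash
cat >> h.py <<'E'
Q=np.array([.50748,-.04684,.07064])
def row(p,yaw,s=None):
    """tool-axis shift (mm) and turn (deg) from measured pose to world p, tool down with tool x at yaw"""
    s=s or r.get_state();R0=Ro.from_quat(s["eef_rot"])
    R1=Ro.from_euler("z",yaw)*Ro.from_euler("x",np.pi)
    return (R0.inv().apply(np.array(p)-s["tool_pos"])*1e3).round(1).tolist(),np.degrees((R0.inv()*R1).as_rotvec()).round(1).tolist()
E
python3 - <<'E'
from h import *
for p in([.44,-.36,.23],[.52,-.08,.23],[.4894,.209,.17],[.4894,.209,.0425]): print(row(p,Q[2]))
print(r.get_state()["clock"])
E
```

```text
([325.3, -183.8, 1.3], [-0.0, -0.0, 11.8])
([478.6, -431.4, 1.3], [-0.0, -0.0, 11.8])
([527.8, -717.8, 61.3], [-0.0, -0.0, 11.8])
([527.8, -717.8, 188.8], [-0.0, -0.0, 11.8])
1.4
```

>>> drive_tool([
  [[0.4, 325, -184, 1, 0, 0, 11.8], [0.4, 325, -184, 1, 0, 0, 11.8], [0.4, 325, -184, 1, 0, 0, 11.8], [0.4, 325, -184, 1, 0, 0, 11.8], [0.4, 325, -184, 1, 0, 0, 11.8], [0.4, 325, -184, 1, 0, 0, 11.8], [0.4, 478, -431, 1, 0, 0, 11.8], [0.4, 478, -431, 1, 0, 0, 11.8], [0.4, 478, -431, 1, 0, 0, 11.8], [0.4, 478, -431, 1, 0, 0, 11.8]],
])

```text
clock: 2.65
tool_pos: [0.5087, -0.1176, 0.2307]
eef_rot: [0.999, 0.035, 0.0, 0.0]
contact_force: [1.1, 0.4, 0.2]
width: 0.4
gripper_force: 0.0
```

Run:
```python
from h import *
for p in([.4894,.209,.14],[.4894,.209,.0425]): print(row(p,Q[2]))
```

```text
([3.3, -327.2, 90.5], [0.0, -0.0, -0.1])
([3.3, -327.3, 188.0], [0.0, -0.0, -0.1])
```

>>> drive_tool([
  [[0.4, 3, -327, 60, 0, 0, 0], [0.4, 3, -327, 60, 0, 0, 0], [0.4, 3, -327, 60, 0, 0, 0], [0.4, 3, -327, 60, 0, 0, 0], [0.4, 3, -327, 60, 0, 0, 0], [0.4, 3, -327, 90, 0, 0, 0], [0.4, 3, -327, 90, 0, 0, 0], [0.4, 3, -327, 90, 0, 0, 0], [0.4, 3, -327, 90, 0, 0, 0], [0.4, 3, -327, 90, 0, 0, 0]],
])

```text
clock: 3.9
tool_pos: [0.4893, 0.2061, 0.1412]
eef_rot: [0.999, 0.034, 0.001, -0.0]
contact_force: [0.2, -0.4, 0.5]
width: 0.398
gripper_force: 0.0
```

Run:
```python
from h import *
print(r.get_state()["tool_pos"])
for p in([.4894,.209,.0425],): print(row(p,Q[2]))
im=eyes.camera("side");cv2.imwrite("pics/s2.png",cv2.resize(im[150:330,180:340,::-1],None,fx=3.3,fy=3.3,interpolation=cv2.INTER_CUBIC))
print(nets.landmark_of("side","stop_bar"))
```

```text
[0.48933927 0.20611159 0.14121502]
([0.1, -2.9, 98.7], [0.0, -0.1, -0.1])
[{'position': [0.4914, 0.212, 0.0592], 'confidence': 0.95}, {'position': [0.653, 0.0359, -0.0003], 'confidence': 0.31}]
```

View pics/s2.png

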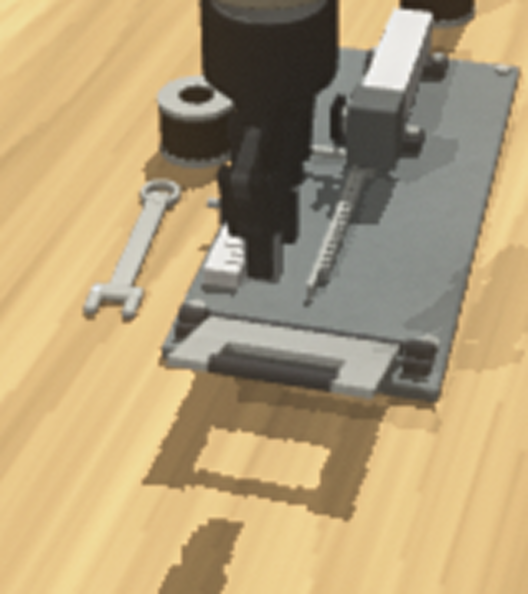

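The fingers hang at about (265,240) in the crop, above the bar at (275,365) and centred between the ears. I'll descend, then close.

>>> drive_tool([
  [[0.4, 0, -3, 40, 0, 0, 0], [0.4, 0, -3, 80, 0, 0, 0], [0.4, 0, -3, 98, 0, 0, 0], [0.4, 0, -3, 98, 0, 0, 0], [0.4, 0, -3, 98, 0, 0, 0], [0.0, 0, -3, 98, 0, 0, 0], [0.0, 0, -3, 98, 0, 0, 0], [0.0, 0, -3, 98, 0, 0, 0], [0.0, 0, -3, 98, 0, 0, 0], [0.0, 0, -3, 98, 0, 0, 0]],
], grip_force=30)

```text
clock: 5.25
tool_pos: [0.4891, 0.2106, 0.0429]
eef_rot: [0.999, 0.035, 0.001, -0.001]
contact_force: [2.5, 3.8, 3.5]
width: 0.126
gripper_force: 29.4
```

Run:
```python
from h import *
s=r.get_state();print(s["tool_pos"],s["contact_force"],s["width"])
for a0 in (.40,.43,.46):
  b=lambda a:w(Q,[0,170+95*np.cos(a),22+95*np.sin(a)])[0]
  print(b(a0)+[0,0,-.019])
  R=Ro.from_quat(s["eef_rot"])
  print([ (round(a,2),(R.inv().apply(b(a)-b(a0))*1e3).round(0).tolist()) for a in np.linspace(a0,1.571,9)[1:]])
```

```text
[0.48914364 0.21058102 0.04288973] [2.50737803 3.84542525 3.53929138] 0.1256558217423186
[0.48930527 0.2100186  0.03999474]
[(np.float64(0.55), [0.0, 6.0, -12.0]), (np.float64(0.69), [0.0, 14.0, -24.0]), (np.float64(0.84), [0.0, 24.0, -34.0]), (np.float64(0.99), [0.0, 35.0, -42.0]), (np.float64(1.13), [0.0, 47.0, -49.0]), (np.float64(1.28), [0.0, 60.0, -54.0]), (np.float64(1.42), [0.0, 74.0, -57.0]), (np.float64(1.57), [0.0, 87.0, -58.0])]
[0.48938637 0.20887241 0.04260273]
[(np.float64(0.57), [0.0, 6.0, -12.0]), (np.float64(0.72), [0.0, 15.0, -23.0]), (np.float64(0.86), [0.0, 24.0, -32.0]), (np.float64(1.0), [0.0, 35.0, -40.0]), (np.float64(1.14), [0.0, 47.0, -47.0]), (np.float64(1.29), [0.0, 60.0, -52.0]), (np.float64(1.43), [0.0, 73.0, -55.0]), (np.float64(1.57), [0.0, 86.0, -55.0])]
[0.48947296 0.20764871 0.04517507]
[(np.float64(0.6), [0.0, 7.0, -11.0]), (np.float64(0.74), [0.0, 15.0, -22.0]), (np.float64(0.88), [0.0, 24.0, -31.0]), (np.float64(1.02), [0.0, 35.0, -39.0]), (np.float64(1.15), [0.0, 47.0, -45.0]), (np.float64(1.29), [0.0, 59.0, -49.0]), (np.float64(1.43), [0.0, 72.0, -52.0]), (np.float64(1.57), [0.0, 85.0, -53.0])]
```

>>> drive_tool([
  [[0.0, 0, 6, -12, 0, 0, 0], [0.0, 0, 15, -23, 0, 0, 0], [0.0, 0, 24, -33, 0, 0, 0], [0.0, 0, 35, -41, 0, 0, 0], [0.0, 0, 47, -48, 0, 0, 0], [0.0, 0, 60, -53, 0, 0, 0], [0.0, 0, 73, -56, 0, 0, 0], [0.0, 0, 87, -56, 0, 0, 0], [0.0, 0, 87, -56, 0, 0, 0], [0.0, 0, 87, -56, 0, 0, 0]],
])

```text
clock: 6.5
tool_pos: [0.4959, 0.1231, 0.101]
eef_rot: [0.999, 0.035, 0.002, 0.0]
contact_force: [-5.7, -1.1, 27.3]
width: 0.126
gripper_force: 33.7
```

Run:
```python
from h import *
s=r.get_state();print(s["tool_pos"],s["contact_force"],s["width"])
for c in("side","top"):
    im=eyes.camera(c)
    for t in("stop_bar","stop_hinge"):print(c,t,[d["position"] for d in nets.landmark_of(c,t)[:1]])
    if c=="side":cv2.imwrite("pics/s3.png",cv2.resize(im[130:290,180:340,::-1],None,fx=3.5,fy=3.5,interpolation=cv2.INTER_CUBIC))
```

```text
[0.49585791 0.12306069 0.10098534] [-5.67454795 -1.10968245 27.27149538] 0.12628790232920278
side stop_bar [[0.4966, 0.1258, 0.1175]]
side stop_hinge [[0.497, 0.1208, 0.0189]]
top stop_bar [[0.4929, 0.1239, 0.119]]
top stop_hinge [[0.4944, 0.1293, 0.0188]]
```

View pics/s3.png

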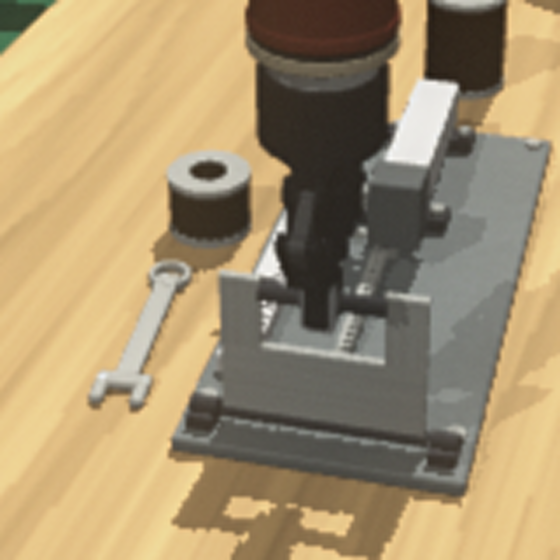

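The plate stands upright, with the bar at about (330,290) in the crop directly over the hinge. Both views put the bar's y within about 2–3 mm of the hinge. I'll release and rise.

>>> drive_tool([
  [[0.4, 0, 0, 0, 0, 0, 0], [0.4, 0, 0, 0, 0, 0, 0], [0.4, 0, 0, 0, 0, 0, 0], [0.4, 0, 0, -40, 0, 0, 0], [0.4, 0, 0, -100, 0, 0, 0], [0.6, 0, 0, -110, 0, 0, 0], [0.8, 0, 0, -110, 0, 0, 0], [1.0, 0, 0, -110, 0, 0, 0]],
])

```text
clock: 7.8
tool_pos: [0.4936, 0.1227, 0.2067]
eef_rot: [0.999, 0.035, -0.001, 0.0]
contact_force: [-0.6, 0.9, -0.9]
width: 0.979
gripper_force: 0.0
```

Run:
```python
from h import *
s=r.get_state();print(s["tool_pos"],s["joints"],s["contact_force"],s["width"])
for c in("side","top"):
    im=eyes.camera(c);cv2.imwrite(f"pics/{c}4.png",im[:,:,::-1])
    for t in("stop_bar","stop_hinge","gauge_arm","pointer_tip","clip_point"):print(c,t,[d["position"] for d in nets.landmark_of(c,t)[:1]])
for y in (np.pi/2,-np.pi/2):print(row(w(Q,[-1,-44,180])[0],Q[2]+y),row(w(Q,[-1,-44,43])[0],Q[2]+y))
```

```text
[0.49361316 0.1227118  0.20668965] [ 0.23885726  0.10498423 -0.60215545  1.8092899   0.06206763  1.24879419
 -1.88161279] [-0.60044201  0.92557546 -0.92009448] 0.9792798482982608
side stop_bar [[0.497, 0.1237, 0.1181]]
side stop_hinge [[0.496, 0.1198, 0.0178]]
side gauge_arm [[0.5118, -0.094, 0.062]]
side pointer_tip [[0.5679, -0.0883, 0.0358]]
side clip_point []
top stop_bar [[0.4911, 0.1265, 0.1237]]
top stop_hinge [[0.493, 0.1249, 0.0223]]
top gauge_arm [[0.5128, -0.0945, 0.0607]]
top pointer_tip [[0.5676, -0.0883, 0.032]]
top clip_point [[0.5657, -0.0004, 0.0327]]
([0.1, 214.4, 28.3], [0.0, -0.0, -90.0]) ([0.1, 214.4, 165.3], [0.0, -0.0, -90.0])
([0.1, 214.4, 28.3], [-0.0, -0.0, 90.0]) ([0.1, 214.4, 165.3], [-0.0, -0.0, 90.0])
```

>>> drive_tool([
  [[1.0, 0, 0, 0, 0, 0, 10], [1.0, 0, 60, 0, 0, 0, 20], [1.0, 0, 110, 0, 0, 0, 30], [1.0, 0, 160, 10, 0, 0, 40], [1.0, 0, 200, 20, 0, 0, 50], [1.0, 0, 216, 28, 0, 0, 60], [1.0, 0, 216, 28, 0, 0, 70], [1.0, 0, 216, 28, 0, 0, 80], [1.0, 0, 216, 28, 0, 0, 90], [1.0, 0, 216, 28, 0, 0, 90]],
])

```text
clock: 9.65
tool_pos: [0.5049, -0.0967, 0.1573]
eef_rot: [0.81, -0.586, -0.027, 0.009]
contact_force: [0.0, 0.7, -1.0]
width: 1.001
gripper_force: 0.0
```

>>> drive_tool([
  [[1.0, 0, 0, 0, 0, 0, 0], [1.0, 0, 0, 0, 0, 0, 0]],
])

```text
clock: 9.9
tool_pos: [0.5052, -0.0956, 0.1575]
eef_rot: [0.811, -0.585, -0.026, 0.009]
contact_force: [0.1, 0.0, -0.5]
width: 1.0
gripper_force: 0.0
```

Run:
```python
from h import *
s=r.get_state();print(s["tool_pos"],s["joints"],s["contact_force"],s["width"])
for t in (180,43):print(row(w(Q,[-1,-46,t])[0],Q[2]-np.pi/2))
for c in("side","top"):
    im=eyes.camera(c)
    print(c,[d["position"] for d in nets.landmark_of(c,"gauge_arm")[:1]])
    cv2.imwrite(f"pics/{c}5.png",im[:,:,::-1])
```

```text
[ 0.50521903 -0.09555885  0.15751057] [-0.26457547  0.15331153  0.41117832  1.86111851 -0.07536724  1.19549859
 -2.64637153] [ 0.10734023  0.03339299 -0.54466335] 0.9995740907647733
([-1.9, -4.1, -22.6], [2.8, 1.5, 14.4])
([2.5, -10.3, 114.1], [2.8, 1.5, 14.4])
side [[0.5106, -0.0953, 0.0648]]
top [[0.5678, 0.0014, 0.0364]]
```

The last joint reached its limit, so I'll use the opposite half turn.

>>> drive_tool([
  [[1.0, 0, 0, -20, 0, 0, -10], [1.0, 0, 0, -20, 0, 0, -20], [1.0, 0, 0, -20, 0, 0, -30], [1.0, 0, 0, -20, 0, 0, -40], [1.0, 0, 0, -20, 0, 0, -50], [1.0, 0, 0, -20, 0, 0, -60], [1.0, 0, 0, -20, 0, 0, -70], [1.0, 0, 0, -20, 0, 0, -80], [1.0, 0, 0, -20, 0, 0, -90], [1.0, 0, 0, -20, 0, 0, -90]],
])

```text
clock: 11.35
tool_pos: [0.5059, -0.0976, 0.1775]
eef_rot: [0.987, 0.158, -0.025, -0.013]
contact_force: [0.9, 0.2, 0.3]
width: 1.002
gripper_force: 0.0
```

Run:
```python
from h import *
s=r.get_state();print(s["tool_pos"],s["joints"])
print(row(w(Q,[-1,-46,170])[0],Q[2]+np.pi/2))
```

```text
[ 0.50589205 -0.09755395  0.17752974] [-0.16010905  0.13520128  0.29780229  1.83028491 -0.05223392  1.23698187
 -1.09937267]
([5.5, -3.1, 7.4], [-3.3, 0.9, -75.9])
```

>>> drive_tool([
  [[1.0, 5, -3, 7, -0.4, 0.1, -10], [1.0, 5, -3, 7, -0.9, 0.2, -20], [1.0, 5, -3, 7, -1.3, 0.4, -30], [1.0, 5, -3, 7, -1.8, 0.5, -40], [1.0, 5, -3, 7, -2.2, 0.6, -50], [1.0, 5, -3, 7, -2.7, 0.7, -60], [1.0, 5, -3, 7, -3.1, 0.8, -70], [1.0, 5, -3, 7, -3.3, 0.9, -76], [1.0, 5, -3, 7, -3.3, 0.9, -76], [1.0, 5, -3, 7, -3.3, 0.9, -76]],
])

```text
clock: 12.6
tool_pos: [0.5094, -0.0925, 0.1703]
eef_rot: [0.682, 0.732, -0.0, 0.0]
contact_force: [0.3, -0.9, -0.3]
width: 0.996
gripper_force: 0.0
```

Run:
```python
from h import *
s=r.get_state();print(s["tool_pos"],s["joints"])
for z in(100,43):print(row(w(Q,[-1,-46,z])[0],Q[2]+np.pi/2))
for c in("side","top"):
    im=eyes.camera(c)
    for t in ("gauge_arm","stop_bar"):
     print(c,[d["position"] for d in nets.landmark_of(c,t)[:1]])
    cv2.imwrite(f"pics/{c}6.png",cv2.resize((im[130:270,200:350] if c=="side" else im[150:280,180:350])[:,:,::-1],None,fx=3.5,fy=3.5,interpolation=cv2.INTER_CUBIC))
```

```text
[ 0.50942836 -0.09252358  0.17029494] [-0.09511062  0.10564326  0.20175656  1.87308548 -0.02213108  1.1654713
  0.18465927]
([-0.2, 0.3, 70.3], [-0.0, 0.0, -0.0])
([-0.2, 0.3, 127.3], [-0.0, 0.0, -0.0])
side [[0.5114, -0.0945, 0.062]]
side [[0.4964, 0.1212, 0.1176]]
top []
top [[0.4889, 0.1277, 0.1201]]
```

View pics/side6.png

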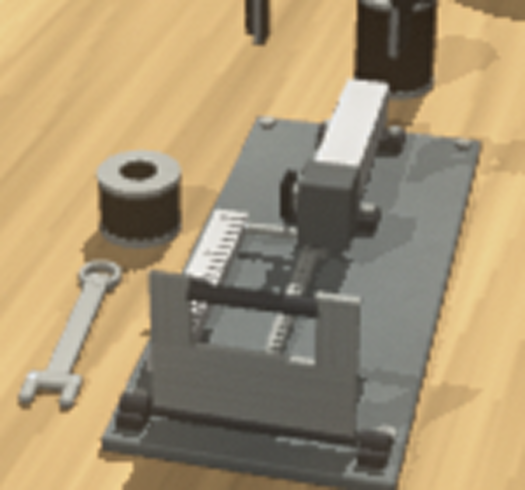

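The plate stands upright and the open fingers, at about (258,40) and (395,40) in the crop, straddle the head at (330,190). I'll descend and check.

>>> drive_tool([
  [[1.0, 0, 0, 50, 0, 0, 0], [1.0, 0, 0, 85, 0, 0, 0], [1.0, 0, 0, 110, 0, 0, 0], [1.0, 0, 0, 127, 0, 0, 0], [1.0, 0, 0, 127, 0, 0, 0], [1.0, 0, 0, 127, 0, 0, 0]],
])

```text
clock: 13.65
tool_pos: [0.5101, -0.0925, 0.0442]
eef_rot: [0.68, 0.733, -0.0, 0.001]
contact_force: [-0.1, 0.9, 0.4]
width: 1.005
gripper_force: 0.0
```

>>> drive_tool([
  [[0.7, 0, 0, 0, 0, 0, 0], [0.5, 0, 0, 0, 0, 0, 0], [0.3, 0, 0, 0, 0, 0, 0], [0.3, 0, 0, 0, 0, 0, 0], [0.3, 0, 0, 0, 0, 0, 0], [0.3, 0, 0, 0, 0, 0, 0]],
], grip_force=50)

```text
clock: 14.4
tool_pos: [0.5097, -0.0926, 0.0449]
eef_rot: [0.68, 0.733, 0.0, 0.0]
contact_force: [-8.7, 1.0, 17.3]
width: 0.546
gripper_force: 53.9
```

Run:
```python
from h import *
s=r.get_state();print(s["tool_pos"],s["contact_force"],s["torque"],s["width"]*85,s["gripper_force"],s["clock"])
print(row(w(Q,[-1,-46,43])[0],Q[2]+np.pi/2))
im=eyes.camera("top")
for t in ("pointer_tip","clip_point","stop_bar","gauge_arm"): print(t,[(d["position"],d["confidence"]) for d in nets.landmark_of("top",t)[:1]])
cv2.imwrite("pics/top7.png",cv2.resize(im[180:280,145:355,::-1],(798,380),interpolation=cv2.INTER_CUBIC))
```

```text
[ 0.50969617 -0.09258798  0.0449193 ] [-8.70610986  1.04789439 17.2693065 ] [ 0.19067891  1.12791853 -0.01747885] 46.38618990704846 53.91455590724945 14.4
([-0.2, 0.0, 1.9], [0.0, 0.0, 0.2])
pointer_tip []
clip_point [([0.5665, -0.0012, 0.0367], 0.5)]
stop_bar [([0.4921, 0.1261, 0.1205], 0.8)]
gauge_arm [([0.507, -0.048, -0.0004], 0.22)]
```

View pics/top7.png

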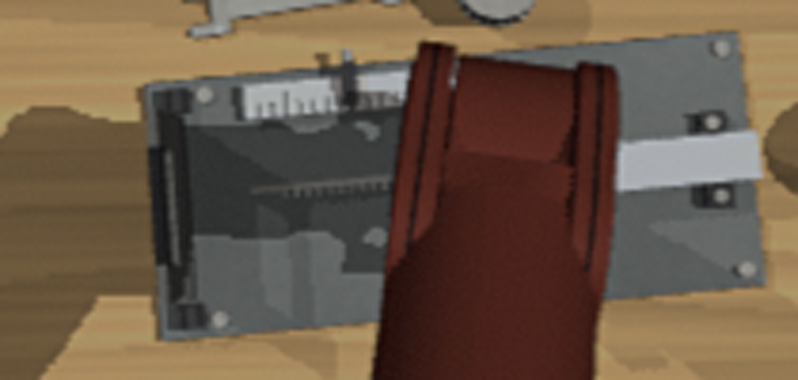

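The head is pinched at 46.4 mm, which matches the button being fully in (47 mm). The wrist hides the pointer in this view, and the clip is at (347,100). So I'll refine the pull distance from the starting pictures, rectified to the gauge axes.

Run:
```python
from h import *
def rect(c,z,xs,ys):
    im=cv2.imread(f"pics/{c}0.png");X,Y=np.meshgrid(xs,ys,indexing="ij")
    uv=proj(c,w(Q,np.c_[X.ravel(),Y.ravel(),np.full(X.size,z)])).reshape(*X.shape,2).astype(np.float32)
    return cv2.remap(im,uv[...,0],uv[...,1],cv2.INTER_CUBIC)
xs=np.arange(90,25,-.5);ys=np.arange(-70,80,.5)
out=[]
for c in("top","side"):
    for z in(34,31):
        g=rect(c,z,xs,ys);out.append(cv2.resize(g,None,fx=2.4,fy=1.1));out.append(np.full((4,out[-1].shape[1],3),255,np.uint8))
        gg=g.mean(2)
        if z==34:
            for x0 in(48,52,56,60):
                i=np.argmin(abs(xs-x0));p=gg[i,(ys>20)&(ys<75)];print(c,"clip x",x0,p[::4].round(0).astype(int))
        else:
            for x0 in(36,42,48,54,57):
                i=np.argmin(abs(xs-x0));p=gg[i,(ys>-60)&(ys<-30)];k=np.clip(p-p.min()-.5*np.ptp(p),0,None);print(c,"ptr x",x0,(k@ys[(ys>-60)&(ys<-30)]/k.sum()).round(1),p[::4].round(0).astype(int))
cv2.imwrite("pics/rect.png",np.vstack(out))
```

```text
top clip x 48 [85 79 76 78 79 80 84 87 88 87 87 88 88 87 87 89 89 90 90 89 88 89 89 89
 89 88 87 86]
top clip x 52 [77 75 74 74 75 76 77 78 78 79 78 80 80 78 77 79 81 78 76 80 84 81 79 78
 78 81 79 78]
top clip x 56 [74 74 73 71 72 72 71 71 72 72 72 73 74 75 76 74 73 73 73 72 72 72 71 71
 71 70 70 70]
top clip x 60 [ 90  96 106 104  83  88 104 112 122 109  79  55  55  64  71  73  93 110
 111  89  92 111 117 105  92  96 108 115]
top ptr x 36 -44.4 [ 77  77  76  75  80  93 116 134 133 115  98  81  66  55  48]
top ptr x 42 -44.7 [ 76  75  75  73  75  88 112 130 125 104  90  75  61  52  46]
top ptr x 48 -44.6 [ 88  86  80  76  76  91 112 125 123 107  93  74  58  51  50]
top ptr x 54 -44.5 [ 74  75  76  75  73  83 106 126 125 106  80  59  41  33  35]
top ptr x 57 -44.3 [ 69  69  68  66  65  70  93 118 116  98  78  68  51  38  36]
side clip x 48 [108 109 107 107 107 108 108 108 108 109 110 111 111 109 108 108 109 109
 108 108 108 109 109 109 109 108 108 108]
side clip x 52 [ 95  93  91  91  90  92  93  93  91  90  92  96  97  99 100 101 101 100
  99  95  93  92  94  94  95  96  94  92]
side clip x 56 [122 122 123 128 130 124 125 129 130 125 119 118 107  94  82  82  88  88
  85  90 101 111 117 121 128 129 125 127]
side clip x 60 [180 193 204 198 185 179 186 193 172 131  95  75  64  53  48  55  64  72
  68  92 139 174 177 168 171 182 206 219]
side ptr x 36 -49.7 [124 124 130 143 155 160 156 140 120 104  98 102 106 108 107]
side ptr x 42 -49.4 [121 121 123 136 153 164 157 137 118 103  96  99 108 112 110]
side ptr x 48 -48.6 [121 122 121 127 145 165 164 143 118 100  93  91  97 104 108]
side ptr x 54 -47.8 [121 123 126 131 140 156 166 159 136 110  96  90  87  89  90]
side ptr x 57 -49.6 [141 136 131 135 148 160 162 142 119 109 108 111 107 104 109]
```

View pics/rect.png

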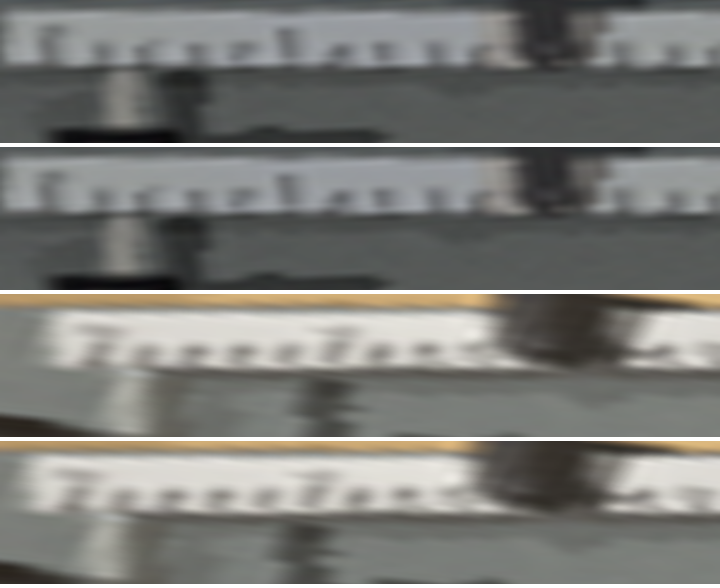

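The strips show the pointer centre near 125 px (y ≈ −44.5) and the clip at about 515–575 px, with its shadow to the right. I'll take clean edges: the clip's left edge plus 6 mm gives its centre without the shadow.

Run:
```python
from h import *
def prof(c,z,x,ys):
    im=cv2.imread(f"pics/{c}0.png").astype(np.float32).mean(2)
    uv=proj(c,w(Q,np.c_[np.full(len(ys),x),ys,np.full(len(ys),z)])).astype(np.float32)
    return cv2.remap(im,uv[None,:,0],uv[None,:,1],cv2.INTER_CUBIC)[0]
ys=np.arange(25,65,.25)
for c in("top","side"):
  for x in(66,70,74,78,82):
    p=prof(c,36,x,ys);hi=np.median(p[ys<33]);lo=p[(ys>38)&(ys<50)].min();k=np.argmax((p<(hi+lo)/2)&(ys>32))
    print(c,x,"left edge",ys[k],"centre",ys[k]+6, p[::8].astype(int))
yp=np.arange(-60,-30,.25)
for c in("top","side"):
  for x in(36,42,48,54):
    p=prof(c,32,x,yp);i=p.argmax();l=p[:i].min();k=np.where(p[:i]<(p[i]+l)/2)[0][-1];rr=p[i:].min();m=i+np.where(p[i:]<(p[i]+l)/2)[0][0]
    print(c,x,"ptr L,peak,R",yp[k],yp[i],yp[m])
```

```text
top 66 left edge 37.75 centre 43.75 [157 139 113 123 143 135 100  67  53  55  59  48  50  69  92 130 134 115
 130 149]
top 70 left edge 37.0 centre 43.0 [156 152 140 131 138 126  94  63  54  53  54  53  61  75  95 132 136 126
 136 149]
top 74 left edge 37.0 centre 43.0 [155 156 152 147 146 130  97  66  50  43  46  52  77  93 105 127 147 155
 154 154]
top 78 left edge 36.75 centre 42.75 [156 155 152 150 146 128  93  60  48  45  44  51  80  97  99 100 127 151
 157 155]
top 82 left edge 37.25 centre 43.25 [155 157 153 151 149 137 101  64  48  47  45  55  81  94  96 102 131 153
 161 161]
side 66 left edge 36.75 centre 42.75 [198 208 189 170 162 149 117  94  77  80  81  71  58  50  49  49  52  62
  75 112]
side 70 left edge 36.25 centre 42.25 [222 222 224 228 208 164 119  96  86  75  72  64  57  51  48  51  57  76
  99 120]
side 74 left edge 36.25 centre 42.25 [222 224 223 224 204 162 122  89  78  68  63  58  52  49  46  49  64  84
 106 116]
side 78 left edge 36.25 centre 42.25 [225 227 223 214 199 162 122  89  77  74  67  60  53  51  49  47  56  78
 105 121]
side 82 left edge 35.25 centre 41.25 [152 156 156 144 125 105  90  81  73  74  68  61  53  49  48  48  55  75
  90  96]
top 36 ptr L,peak,R -48.5 -44.5 -40.5
top 42 ptr L,peak,R -48.5 -45.0 -41.25
top 48 ptr L,peak,R -48.5 -44.75 -40.5
top 54 ptr L,peak,R -48.0 -44.75 -40.75
side 36 ptr L,peak,R -52.25 -47.75 -44.0
side 42 ptr L,peak,R -51.25 -47.5 -44.25
side 48 ptr L,peak,R -50.0 -47.0 -44.0
side 54 ptr L,peak,R -49.5 -45.5 -42.5
```

The top view gives 87.6 mm and the side view 88.7 mm, so I'll pull 88 mm. Tool x is the gauge's +y.

>>> drive_tool([
  [[0.3, 8, 0, 0, 0, 0, 0], [0.3, 20, 0, 0, 0, 0, 0], [0.3, 32, 0, 0, 0, 0, 0], [0.3, 44, 0, 0, 0, 0, 0], [0.3, 56, 0, 0, 0, 0, 0], [0.3, 68, 0, 0, 0, 0, 0], [0.3, 78, 0, 0, 0, 0, 0], [0.3, 85, 0, 0, 0, 0, 0], [0.3, 88, 0, 0, 0, 0, 0], [0.3, 88, 0, 0, 0, 0, 0]],
])

```text
clock: 15.9
tool_pos: [0.5032, -0.0053, 0.0449]
eef_rot: [0.68, 0.733, -0.0, 0.001]
contact_force: [-8.1, -2.4, 17.3]
width: 0.545
gripper_force: 54.2
```

>>> drive_tool([
  [[0.3, 0, 0, 0, 0, 0, 0], [0.3, 0, 0, 0, 0, 0, 0], [0.3, 0, 0, 0, 0, 0, 0], [0.3, 0, 0, 0, 0, 0, 0]],
])

```text
clock: 16.4
tool_pos: [0.5032, -0.0054, 0.0449]
eef_rot: [0.68, 0.733, -0.0, 0.001]
contact_force: [-8.1, -3.5, 17.0]
width: 0.54
gripper_force: 54.2
```

Run:
```python
from h import *
s=r.get_state();d=s["tool_pos"]-np.array([.50970,-.09259,.0449])
print(d, d[:2]@[-np.sin(Q[2]),np.cos(Q[2])],s["contact_force"],s["width"]*85,s["gripper_force"])
for c in("side","top"):
    im=eyes.camera(c)
    for t in ("pointer_tip","clip_point","stop_bar","gauge_arm","stop_hinge"): print(c,t,[(d["position"],round(d["confidence"],2)) for d in nets.landmark_of(c,t)[:1]])
    a=im[150:270,210:330] if c=="side" else im[170:270,150:330]
    cv2.imwrite(f"pics/{c}8.png",a[:,:,::-1]) 
a=cv2.resize(cv2.imread("pics/side8.png"),(560,560),interpolation=cv2.INTER_CUBIC)
cv2.imwrite("pics/v8.png",a)
```

```text
[-6.50385185e-03  8.71403382e-02  1.93531590e-05] 0.08738206314983082 [-8.13146414 -3.46733852 17.03772835] 45.91127766256447 54.17188882827759
side pointer_tip []
side clip_point []
side stop_bar [([0.4974, 0.1247, 0.1189], 0.9)]
side gauge_arm [([0.5063, -0.0042, 0.0624], 0.9)]
side stop_hinge [([0.4961, 0.1251, 0.0196], 0.7)]
top pointer_tip []
top clip_point [([0.6523, 0.0431, 0.0004], 0.33)]
top stop_bar [([0.4909, 0.1266, 0.1199], 0.64)]
top gauge_arm []
top stop_hinge [([0.4976, 0.1222, 0.0244], 0.66)]
```

View pics/v8.png

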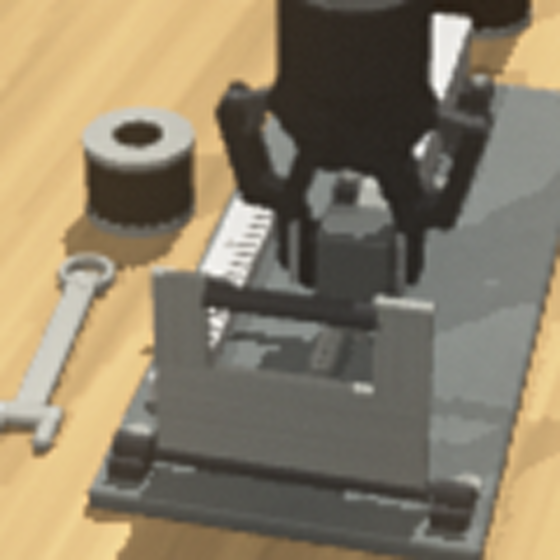

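The head is held and the plate is upright, with its bar at (290,300) covering the clip and pointer from this camera. The tool moved 87.4 mm, so I'll nudge it 0.7 mm and hand in.

>>> drive_tool([
  [[0.3, 0.7, 0, 0, 0, 0, 0], [0.3, 0.7, 0, 0, 0, 0, 0], [0.3, 0.7, 0, 0, 0, 0, 0], [0.3, 0.7, 0, 0, 0, 0, 0], [0.3, 0.7, 0, 0, 0, 0, 0]],
])

```text
clock: 17.62
tool_pos: [0.5032, -0.0051, 0.0449]
eef_rot: [0.68, 0.733, -0.0, 0.001]
contact_force: [-7.9, -4.2, 17.5]
width: 0.539
gripper_force: 54.1
```

```bash
python3 -c "
from h import *
print(r.get_state()['tool_pos'],r.job_done())"
```

```text
the job is handed in; nothing more can be done
[ 0.50316186 -0.00513329  0.04491082] None
```

I handed the job in at about 17.6 s with the stop plate upright and released, and the head held with the lock button squeezed in. The arm is pulled out about 87.7 mm against an estimated 88 mm to the clip; the gripper and stop bar hid the pointer and clip, so I could not check that by eye, and no verdict came back.

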